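# Load the lens carrier and latch its keeper bar

## Robot

A 7-joint arm with a two-finger parallel gripper is mounted at the origin on the work surface. World frame = base frame: x ahead of the robot, y to its left, z up, the work surface at z = 0. Lengths are in m, angles in rad, forces in N, time in s.
With the tool pointing down it reaches from about 0.35 to 0.9 m from the base axis. Payload 7.2 kg.
Tool frame: the origin (TCP) lies at the very end of the fingers, on their centre line; the grasp point (between the pads) lies 19 mm behind it; z points along the fingers, y is the line along which they close (so a half turn about z gives the same grasp; the last joint's range is limited). The gripper opens to 85 mm and grips with 20 to 120 N. Pads are 22 mm wide; open, the fingers measure 114 mm over their backs; the gripper's body (76 mm by 85 mm) begins 54 mm behind the grasp point. The pads swing forward as they close: fully open they stand 13 mm farther back than shut.
Start: joints at [1.034, 0.411, -0.013, 1.596, 0.006, 1.134, -0.082], TCP at [0.282, -0.558, 0.231] pointing down, gripper open.
Joint ranges: [-2.95, 2.95], [-0.29, 1.99], [-1.47, 1.44], [0.14, 2.54], [-1.03, 4.17], [0.13, 1.85], [-2.86, 2.86]. Speed limits (rad/s): [2.39, 2.39, 3.01, 3.01, 3.14, 3.14, 3.14].

## Interface

Orientations are given as [roll, pitch, yaw] about the fixed x, y, z axes, in that order (R = Rz(yaw) Ry(pitch) Rx(roll)).
In Python, from workcell import env, cams gives the robot as it stands.
- The arm moves only by the tool play_rows, never from a script. Its argument "motion" is a list of rows, each a list of 7 numbers: the shift along the tool's x, y, z in mm, then the turn, a rotation vector about the tool's x, y, z in degrees, then the finger opening in mm, from 0 to 85.4. A call has 1 to 20 rows; each row shifts and turns the commanded pose from where the row before left it, along the tool's axes as they then stand; what a row does not reach is not made up. A row lasts 1/8 s, in which the tool goes at most 62.5 mm and 10.7 degrees, less where a joint would pass 70% of its speed; a pose out of reach is approached as far as the arm can. A call is refused whole if a number of a shift passes 62.5 or a number of a turn 10.7, either way. A call with a gripper value outside its range is refused whole. The fingers move at their own pace and stop on an object; "newtons" is the grip in N (left out, the last holds). Time passes only in rows, so rows that do not move let the fingers close. It gives the time, the measured TCP pose, the force, the opening and the grip force at its end, in the units of the state.
- env.get_obs(): the state, without advancing time (a new reading comes with each control period).
- cams.camera(name): name is "scene" or "side" or "wrist"; returns (picture, depth): 384x512x3 uint8, red, green, blue; 384x512 float32, m along the optical axis (not along the pixel's ray), 0 where there is no reading.
- cams.camera_params(name): a dict with "K" (3x3 intrinsics, pixels), "R" (3x3) and "t" (3): a world point X has camera coordinates R X + t; the wrist camera has in their place "hand_eye" (4x4, takes a point from camera to tool coordinates, whose origin is the TCP and whose axes are the flange's). Camera axes: x right, y down, z forward; pixel columns grow to the right and rows downward; lengths in m; the calibration is good to about 2 mm. A picture is of the moment at which its call begins: read the wrist's pose just before it. camera_params takes no time and is no camera call.
- env.close_job(): hands the job in; it is judged then, once.
The state is a dict: "time": time; "qpos": joint angles; "joint_vel": joint speeds; "tau": joint torques, N m; "ee_pos": TCP position; "ee_rot": TCP orientation; "ft_force": force on the tool from outside, world axes, zero at the start; "wrist_torque": the same for the moment, N m; "opening": opening from 0.0 (shut) to 1.0 (fully open); "grasp_force": force on a finger pad.
Only numpy, scipy, OpenCV 4.12 (cv2) and the standard library are available. Lean on these libraries where they do the work, as an engineer would, in place of code of your own. Each camera call takes 0.05 s, during which the arm holds its last target. There are 200 camera calls.

## Task

Stand the camera lens that is on the bench upright in whichever bay of the plywood lens carrier is free, setting it down gently rather than dropping it. Then swing the carrier's hinged steel keeper bar fully home across the open front until it snaps into its detent, and let go of everything. Leave the lens already in the carrier and the other things on the bench where they are.

Things in the scene. Friction and masses are not known exactly. Their poses are not given: they have to be found in the camera images.
- lens: The camera lens to load: a black round barrel standing upright on the bench, 110 mm tall, 62 mm diameter over its foot (lowest 20 mm), 54 mm at the waist (20 to 52 mm up), 58 mm over the ribbed rubber focus ring (52 to 110 mm up: grip here), about 0.35 kg. Origin: centre of its underside; z up.
- parked_lens: An identical lens, already standing in one of the carrier's two bays (either one). Leave it there. Origin: centre of its underside.
- carrier: Plywood lens tray fixed to the bench, 172 mm long (y), 85 mm deep (x): two bays side by side, open at top and front, each 74 mm wide and 78 mm deep from back wall to shut keeper bar; floor 8 mm thick, walls 45 mm high. Origin: centre of its underside; own -x points out of the open front, y along the row of bays, z up. Catch block with sprung ball at its front corner, y = +97 mm.
- bay_far (a point): Centre of one bay, on its floor (8 mm above the bench): the bay next to the hinge of the keeper bar.
- bay_near (a point): Centre of the other bay, on its floor (8 mm above the bench): the bay next to the catch.
- keeper (a joint): Angle (rad) of the keeper bar about its upright hinge pin: 0 = shut, home in the detent across both bays; positive = swung open, up to 1.7. A steel strip 12 mm thick, 49 to 63 mm above the bench, reaching 207 mm from the hinge; stays where left. In the last 0.12 rad it rides over a sprung ball (about 5 N at the grip), then drops home. A lens too far forward blocks it.
- keeper_grip (a point): Middle of the upright black round grip near the free end of the keeper bar: 18 mm diameter, 63 to 113 mm above the bench (this point 88 mm up), 196 mm from the hinge axis.
- keeper_hinge (a point): Point on the keeper bar's vertical hinge axis, 56 mm above the bench.
- cup: Bystander: plastic cup, 72 mm across, 95 mm tall. Origin: centre of its underside.
- jar: Bystander: closed glass jar with a metal cap, 72 mm across, 100 mm tall. Origin: centre of its underside.
- tape_roll: Bystander: cardboard ring (empty tape core) lying flat, 94 mm across, 24 mm high; the keeper bar passes above it. Origin: centre of its underside.
- stapler: Bystander: desk stapler, 145 mm long along its x, 36 mm wide, 46 mm high. Origin: centre of its underside.
- spray_bottle: Bystander: clear spray bottle with a white trigger head, 76 mm across, 227 mm tall. Origin: centre of its underside.
- basket: Bystander: empty white plastic basket, 120 by 240 mm, 55 mm high. Origin: centre of its underside.
- screwdriver: Bystander: screwdriver with a black handle, 170 mm long, lying along its own x axis. Origin: on its underside.

How it is judged:
On the way, in this order (a step that is already met when the one before it is completed fails the run):
1. the lens is set down in the free bay: upright, its foot within 8 mm of the bay floor while the fingers still touch it, the keeper bar still open (more than 0.3 rad) ((y of lens in the frame of carrier between -0.055 and -0.025 m or y of lens in the frame of carrier between 0.025 and 0.055 m) and x of lens in the frame of carrier between -0.027 and 0.017 m and z of lens in the frame of carrier between 0.003 and 0.016 m and angle between lens's own z axis and vertical below 0.1 rad and contact force between the fingers and lens above 0.3 N and value of joint keeper above 0.3 rad), for 0.04 s.
2. the keeper bar is swung shut into its detent (within 0.03 rad of home) (value of joint keeper below 0.03 rad), for 0.2 s.
At the end, for the whole second after the job is handed in: Both lenses stand upright (within 0.1 rad) on the bay floors (foot within 4 mm of the floor), one in each bay, centred to 14 mm front to back and 12 mm sideways; the keeper bar is within 0.03 rad of home; the loaded lens is at rest ((y of lens in the frame of carrier between -0.052 and -0.028 m or y of lens in the frame of carrier between 0.028 and 0.052 m) and x of lens in the frame of carrier between -0.019 and 0.009 m and z of lens in the frame of carrier between 0.003 and 0.012 m and angle between each of lens, parked_lens's own z axis and vertical below 0.1 rad and (y of parked_lens in the frame of carrier between -0.052 and -0.028 m or y of parked_lens in the frame of carrier between 0.028 and 0.052 m) and x of parked_lens in the frame of carrier between -0.019 and 0.009 m and z of parked_lens in the frame of carrier between 0.003 and 0.012 m and value of joint keeper below 0.03 rad and linear speed of lens below 0.02 m/s); the robot touches nothing.
It fails at once if a lens is tipped over (more than 0.7 rad) (angle between any of lens, parked_lens's own z axis and vertical above 0.7 rad).
It fails at once if the parked lens is taken out or shoved more than 25 mm (distance of parked_lens from where it was at the start of the episode above 0.025 m).
It fails at once if a bystander (cup, jar, tape core, stapler, spray bottle, basket, screwdriver) is moved more than 30 mm (distance of any of cup, jar, tape_roll, stapler, spray_bottle, basket, screwdriver from where it was at the start of the episode above 0.03 m).
It also fails if it takes over 58 s, if anything falls off the work surface, if the arm or the gripper's body presses on something with over 40 N, if the wrist force passes 120 N, or if a joint passes its speed limit or range.

## Working session

There is one attempt and no reset: what is moved stays moved. The work goes in short steps, Python scripts to look and compute and a tool call to move; the robot and the scene stay as the last step left them, time stands still between calls to the robot, and variables do not carry over. Pictures are saved under pics/ and viewed, at most 10 in all, crops included, and the job is handed in when it is done.

Besides the shell and the picture viewer there is one more tool, called after ">>>" in YAML: its name, and indented under it one key for each argument. play_rows: Moves the arm, as the interface text tells. Its arguments: {"type":"object","properties":{"motion":{"type":"array"},"newtons":{"type":"number"}},"required":["motion"]}

```bash
mkdir -p pics; cat > h.py <<'E'
import numpy as np, cv2
from workcell import env, cams
def shot(n):
    im,d=cams.camera(n); np.savez('%s.npz'%n,im=im,d=d); return im,d
def world(n,d,px):
    p=cams.camera_params(n);K,R,t=map(np.array,(p['K'],p['R'],p['t']))
    o=[]
    for u,v in px:
        w=np.median(d[v-1:v+2,u-1:u+2]); c=np.linalg.inv(K)@[u,v,1]*w; o.append(R.T@(c-t))
    return np.array(o)
E
python3 - <<'E'
from h import *
o=env.get_obs();print(o['ee_pos'],o['ee_rot'],o['opening'],o['time'])
for n in ('scene','side'):
    im,d=shot(n); cv2.imwrite(f'pics/{n}0.png',cv2.resize(im[:,:,::-1],(800,600)))
E
```

```text
[ 0.2821476  -0.55708691  0.23042244] [-3.13990476e+00  9.10671054e-05  4.68914614e-01] 1.0000907108139414 0.0
```

View pics/scene0.png

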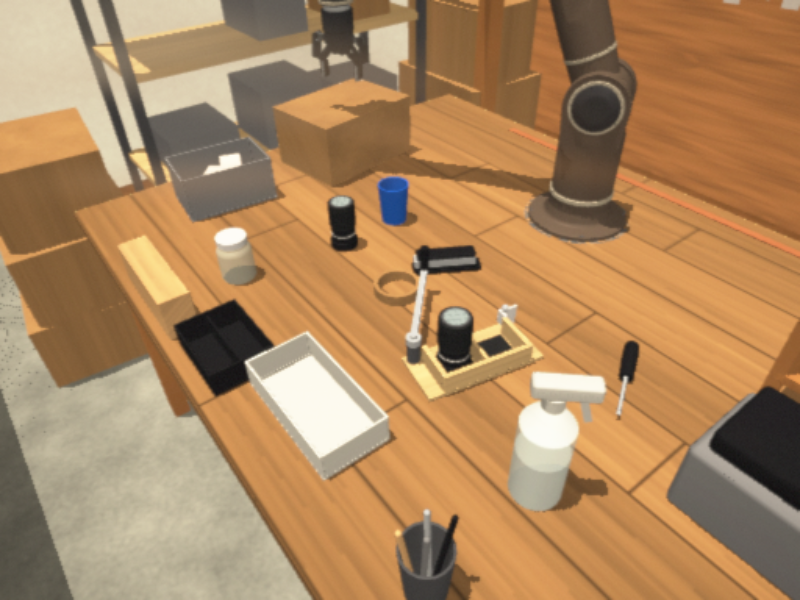

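View pics/side0.png

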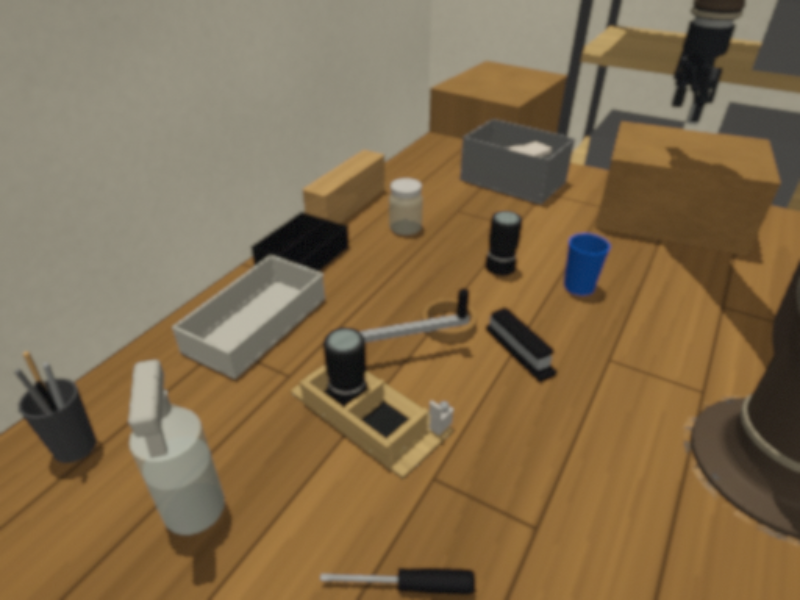

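The scene view (800 px scale) shows the free lens at (342,222), the cup at (393,200), the stapler at (447,260) and the tape core at (397,288). The open keeper bar runs from its hinge at (413,345) to the grip at (423,258). The parked lens is at (455,335), so the free bay is the catch-side one at (495,347).

```bash
cat >> h.py <<'E'
def cloud(n):
    f=np.load('%s.npz'%n);d=f['d'];p=cams.camera_params(n);K,R,t=map(np.array,(p['K'],p['R'],p['t']))
    v,u=np.nonzero(d>0);w=d[v,u];c=np.linalg.inv(K)@np.stack([u*w,v*w,w]);return (R.T@(c-t[:,None])).T,u,v,f['im'][v,u]
E
python3 - <<'E'
from h import *
S=.64
names={'scene':dict(lens=(342,202),parked=(455,318),grip=(423,254),hinge=(413,340),cup=(393,185),stap=(447,255),tape=(380,292),jar=(232,238),bay=(495,347),catch=(509,312),spray=(565,385),scr=(628,360),wallR=(530,350),wallFarL=(430,385)),
'side':dict(lens=(506,218),parked=(345,340),grip=(463,300),hinge=(345,335),cup=(586,243),stap=(522,335),bay=(380,420),catch=(440,415))}
for n in names:
    d=np.load(n+'.npz')['d']
    for k,(a,b) in names[n].items(): print(n,k,world(n,d,[(round(a*S),round(b*S))])[0].round(3))
    P=cloud(n)[0]; np.save(n+'P.npy',P)
    c=world(n,d,[tuple(round(x*S) for x in names[n]['parked'])])[0]
    m=(np.linalg.norm(P[:,:2]-c[:2],axis=1)<.25)&(P[:,2]>.038)&(P[:,2]<.05)
    print(m.sum())
# top-down map, both clouds
P=np.vstack([np.load(n+'P.npy') for n in names])
c=world('scene',np.load('scene.npz')['d'],[(291,203)])[0]
img=np.zeros((600,800,3),np.uint8)  # 1 px = 0.8mm ; 
X0,Y0=c[0]-.24,c[1]+.12+.1
for src,col in (('scene',0),('side',1)):
    Q=np.load(src+'P.npy');Q=Q[(Q[:,2]>.02)&(Q[:,2]<.13)]
    for x,y,z in Q:
        i=int((x-X0)/.0008);j=int((Y0-y)/.0008)
        if 0<=i<600 and 0<=j<800:
            cc=(255,80,80) if z<.038 else (80,255,80) if z<.048 else (80,80,255) if z<.066 else (255,255,255)
            cv2.circle(img,(j,599-i),1,tuple(int(q*(.6+.4*col)) for q in cc),-1)
for k in range(0,800,125): cv2.putText(img,f'y{Y0-k*.0008:.2f}',(k,595),0,.4,(0,255,255),1)
for k in range(0,600,125): cv2.putText(img,f'x{X0+k*.0008:.2f}',(0,599-k),0,.4,(0,255,255),1)
print(X0,Y0);cv2.imwrite('pics/top.png',img)
E
```

```text
scene lens [ 0.5   -0.238  0.111]
scene parked [0.568 0.201 0.118]
scene grip [0.478 0.011 0.1  ]
scene hinge [0.616 0.152 0.062]
scene cup [ 0.33  -0.282  0.075]
scene stap [ 0.389 -0.021  0.043]
scene tape [ 0.557 -0.027  0.024]
scene jar [ 0.741 -0.277  0.1  ]
scene bay [0.475 0.212 0.007]
scene catch [0.427 0.193 0.051]
scene spray [0.627 0.457 0.227]
scene scr [0.333 0.384 0.024]
scene wallR [0.455 0.272 0.034]
scene wallFarL [0.624 0.208 0.008]
838
side lens [ 0.501 -0.239  0.112]
side parked [0.561 0.198 0.12 ]
side grip [0.471 0.011 0.101]
side hinge [0.567 0.188 0.121]
side cup [ 0.36  -0.289  0.075]
side stap [ 0.38  -0.023  0.045]
side bay [0.499 0.213 0.008]
side catch [0.415 0.192 0.046]
1237
0.32589602930753325 0.41856914856379024
```

View pics/top.png

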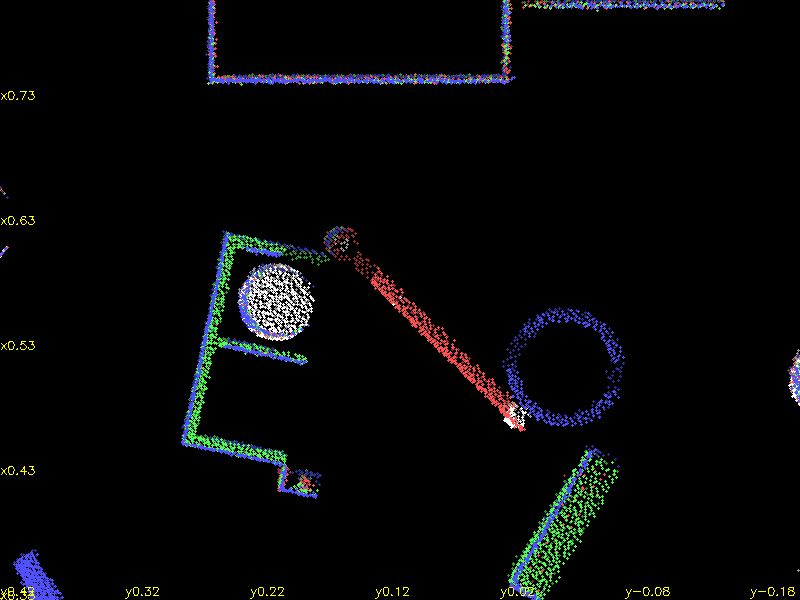

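The overhead map shows the carrier's back wall from (228,234) to (184,444), the hinge at (340,242), the grip at (514,415) and the parked lens at (276,302). I'll refine these numbers and then move.

```bash
python3 - <<'E'
from h import *
from scipy.optimize import least_squares as L
for n in ('scene','side'):
    P=np.load(n+'P.npy')
    for nm,g,r,z0,z1 in (('lens',(.495,-.238),.029,.065,.1),('parked',(.5635,.198),.029,.07,.108),('grip',(.473,.0075),.009,.07,.105),('hinge',(.6115,.1466),None,.03,.058)):
        m=(np.linalg.norm(P[:,:2]-g,axis=1)<(r or .014)+.012)&(P[:,2]>z0)&(P[:,2]<z1);Q=P[m]
        if r: s=L(lambda c:np.hypot(Q[:,0]-c[0],Q[:,1]-c[1])-r,g,loss='soft_l1',f_scale=.001).x
        else: s=Q[:,:2].mean(0)
        print(n,nm,s.round(4),m.sum())
    # carrier back wall outer line/ends
    m=(P[:,2]>.036)&(P[:,2]<.047)&(abs(P[:,0]-.53)<.11)&(P[:,1]>.17)&(P[:,1]<.29);Q=P[m][:,:2].astype(np.float32)
    th=np.arctan2(.978,.206)
    best=min((np.ptp(Q@[np.cos(a),np.sin(a)]),a) for a in th+np.linspace(-.05,.05,51))
    a=best[1];ex=np.array([np.cos(a),np.sin(a)]);ey=np.array([-ex[1],ex[0]])
    print('yaw',a,'back',np.percentile(Q@ex,99),'yrange',np.percentile(Q@ey,[.5,99.5]))
    b=np.percentile(Q@ex,99.5)-.0425;yy=np.percentile(Q@ey,[.3,99.7]).mean();print('c',ex*b+ey*yy)
E
```

```text
scene lens [ 0.5023 -0.245 ] 157
scene parked [0.5636 0.1963] 245
scene grip [0.473  0.0039] 53
scene hinge [0.6129 0.1541] 91
yaw 1.4131970394510618 back 0.34001177188321685 yrange [-0.57385002 -0.38795444]
c [0.52107066 0.21868651]
side lens [ 0.5019 -0.246 ] 216
side parked [0.5642 0.1955] 355
side grip [0.4735 0.0031] 86
side hinge [nan nan] 0
yaw 1.3791970394510618 back 0.3533438986887296 yrange [-0.56241255 -0.37830977]
c [0.52059136 0.2159303 ]<stdin>:8: RuntimeWarning: Mean of empty slice.
  ret = um.true_divide(
```

>>> play_rows:
  motion:
    - [0, 0, 0, 0, 0, -9.5, 85]
    - [0, 0, 0, 0, 0, -9.5, 85]
    - [0, 0, 0, 0, 0, -9.5, 85]
    - [0, 0, 0, 0, 0, -9.1, 85]
    - [0, 0, 0, 0, 0, 0, 85]
    - [0, 0, 0, 0, 0, 0, 85]

```text
time: 0.85
ee_pos: [0.2822, -0.5575, 0.231]
ee_rot: [-3.141, -0.0, 1.121]
ft_force: [-0.0, -0.5, -0.1]
opening: 0.996
grasp_force: 0.0
```

>>> play_rows:
  motion:
    - [47, 7.8, 0, 0, 0, 0, 85]
    - [47, 7.8, 0, 0, 0, 0, 85]
    - [47, 7.8, 0, 0, 0, 0, 85]
    - [47, 7.8, 0, 0, 0, 0, 85]
    - [47, 7.8, 0, 0, 0, 0, 85]
    - [47, 7.8, 0, 0, 0, 0, 85]
    - [47, 7.8, 0, 0, 0, 0, 85]
    - [47, 7.8, 0, 0, 0, 0, 85]
    - [0, 0, 0, 0, 0, 0, 85]
    - [0, 0, 0, 0, 0, 0, 85]
    - [0, 0, 0, 0, 0, 0, 85]

```text
time: 2.22
ee_pos: [0.5, -0.2466, 0.2312]
ee_rot: [-3.141, 0.001, 1.122]
ft_force: [-0.1, -0.4, -0.7]
opening: 0.999
grasp_force: 0.0
```

```bash
cat >> h.py <<'E'
from scipy.spatial.transform import Rotation as Rot
def wcloud():
    o=env.get_obs();im,d=shot('wrist');p=cams.camera_params('wrist');K=np.array(p['K']);H=np.array(p['hand_eye'])
    v,u=np.nonzero(d>0);w=d[v,u];c=(np.linalg.inv(K)@np.stack([u*w,v*w,w])).T
    T=c@H[:3,:3].T+H[:3,3]
    return o,im,T@Rot.from_euler('xyz',o['ee_rot']).as_matrix().T+o['ee_pos'],u,v
E
python3 - <<'E'
from h import *
o,im,P,u,v=wcloud();print(o['ee_pos'],o['ee_rot'],o['qpos'].__repr__())
m=(abs(P[:,2]-.11)<.008)&(np.hypot(P[:,0]-.502,P[:,1]+.243)<.05)
print(m.sum(),P[m].min(0),P[m].max(0),P[m].mean(0), cv2.minEnclosingCircle(P[m][:,:2].astype(np.float32)))
print(u[m].min(),u[m].max(),v[m].min(),v[m].max())
E
```

```text
[ 0.49995493 -0.24663484  0.23122433] [-3.14139461e+00  6.78976605e-04  1.12204976e+00] array([ 0.61570317,  0.31698544, -0.30804254,  1.74665875,  0.10726983,
        1.09458876, -0.1759766 ])
3140 [ 0.47202054 -0.27358354  0.10200114] [ 0.52910907 -0.21641276  0.1135833 ] [ 0.50099054 -0.24393644  0.11061098] ((0.5004710555076599, -0.2451409548521042), 0.028968535363674164)
219 282 149 211
```

>>> play_rows:
  motion:
    - [0, 0, 40, 0, 0, 0, 85]
    - [0, 0, 40, 0, 0, 0, 85]
    - [1, 0, 40, 0, 0, 0, 85]
    - [0, 0, 20, 0, 0, 0, 85]
    - [0, 0, 15, 0, 0, 0, 85]
    - [0, 0, 6, 0, 0, 0, 85]
    - [0, 0, 0, 0, 0, 0, 85]
    - [0, 0, 0, 0, 0, 0, 56]
    - [0, 0, 0, 0, 0, 0, 50]
    - [0, 0, 0, 0, 0, 0, 50]
    - [0, 0, 0, 0, 0, 0, 50]
    - [0, 0, 0, 0, 0, 0, 50]
    - [0, 0, 0, 0, 0, 0, 50]
    - [0, 0, 0, 0, 0, 0, 50]
  newtons: 40

```text
time: 4.03
ee_pos: [0.5017, -0.2445, 0.0713]
ee_rot: [3.14, 0.0, 1.125]
ft_force: [-2.6, -0.0, 6.0]
opening: 0.671
grasp_force: 42.1
```

>>> play_rows:
  motion:
    - [0, 0, -20, 0, 0, 0, 50]
    - [0, 0, -45, 0, 0, 0, 50]
    - [0, 0, -50, 0, 0, 0, 50]
    - [0, 0, -50, 0, 0, 0, 50]
    - [0, 0, 0, 0, 0, -10, 50]
    - [0, 0, 0, 0, 0, -10, 50]
    - [0, 0, 0, 0, 0, -10, 50]
    - [0, 0, 0, 0, 0, -10, 50]
    - [0, 0, 0, 0, 0, -10, 50]
    - [0, 0, 0, 0, 0, -10, 50]
    - [0, 0, 0, 0, 0, -10, 50]
    - [0, 0, 0, 0, 0, -10, 50]
    - [0, 0, 0, 0, 0, -10, 50]
    - [0, 0, 0, 0, 0, -10, 50]
    - [0, 0, 0, 0, 0, -3.6, 50]
    - [0, 0, 0, 0, 0, 0, 50]
    - [0, 0, 0, 0, 0, 0, 50]

```text
time: 6.15
ee_pos: [0.501, -0.2443, 0.2351]
ee_rot: [-3.142, -0.0, 2.932]
ft_force: [-0.5, 0.0, -2.9]
opening: 0.665
grasp_force: 44.1
```

>>> play_rows:
  motion:
    - [5, 20, 0, 0, 0, 0, 50]
    - [9.3, 37.2, 0, 0, 0, 0, 50]
    - [9.3, 37.2, 0, 0, 0, 0, 50]
    - [9.3, 37.2, 0, 0, 0, 0, 50]
    - [9.3, 37.2, 0, 0, 0, 0, 50]
    - [9.3, 37.2, 0, 0, 0, 0, 50]
    - [9.3, 37.2, 0, 0, 0, 0, 50]
    - [9.3, 37.2, 0, 0, 0, 0, 50]
    - [9.3, 37.2, 0, 0, 0, 0, 50]
    - [9.3, 37.2, 0, 0, 0, 0, 50]
    - [9.3, 37.2, 0, 0, 0, 0, 50]
    - [9.3, 37.2, 0, 0, 0, 0, 50]
    - [4.3, 17.2, 0, 0, 0, 0, 50]
    - [0, 0, 0, 0, 0, 0, 50]
    - [0, 0, 0, 0, 0, 0, 50]
    - [0, 0, 0, 0, 0, 0, 50]

```text
time: 8.15
ee_pos: [0.4847, 0.2141, 0.2352]
ee_rot: [-3.141, 0.0, 2.931]
ft_force: [0.3, 0.0, -3.2]
opening: 0.67
grasp_force: 44.2
```

```bash
python3 - <<'E'
from h import *
o,im,P,u,v=wcloud();print(o['ee_pos'],o['ee_rot'])
np.save('wP.npy',P)
img=np.zeros((600,600,3),np.uint8)
X0,Y0=.40,.32  # 0.4mm/px
for src in ('side','w'):
    Q=np.load(src+'P.npy');Q=Q[(Q[:,2]>-.01)&(Q[:,2]<.125)]
    for x,y,z in Q:
        i=int((x-X0)/.0004);j=int((Y0-y)/.0004)
        if 0<=i<600 and 0<=j<600:
            cc=(90,40,40) if z<.015 else (255,80,80) if z<.037 else (80,255,80) if z<.05 else (80,80,255) if z<.066 else (255,255,255)
            if src=='side':
                if z<.04: continue
                cc=(0,200,200)
            img[599-i,j]=cc
            if src=='w': cv2.circle(img,(j,599-i),1,cc,-1)
cv2.imwrite('pics/w1.png',np.hstack([img,cv2.resize(im[:,:,::-1],(200,150)) if 0 else img[:, :0]]))
cv2.imwrite('pics/w1im.png',im[:,:,::-1])
E
```

```text
[0.4846789  0.21407579 0.23518746] [-3.14076248e+00  2.01399239e-04  2.93109039e+00]
```

View pics/w1.png

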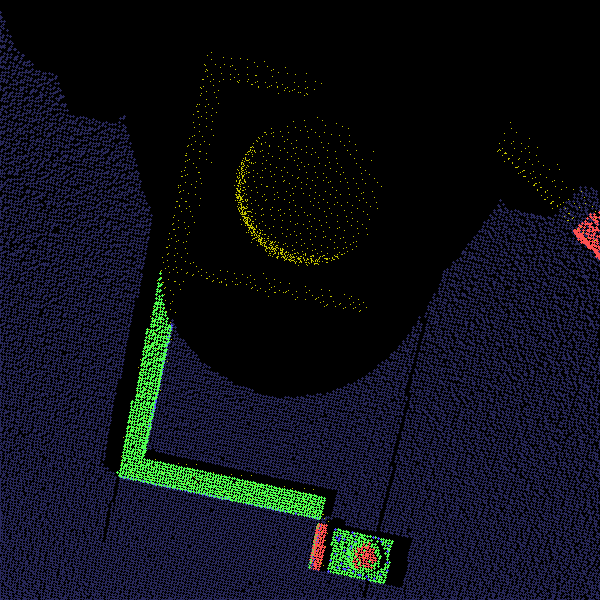

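View pics/w1im.png

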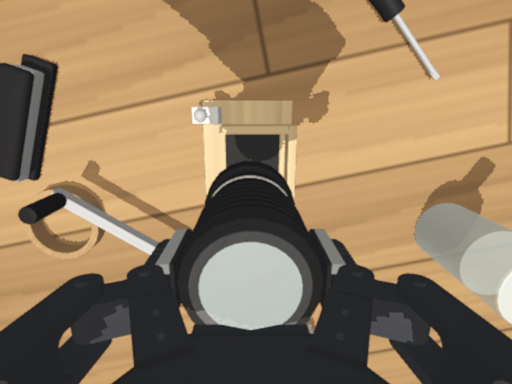

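The map puts the free bay's inner corner at (146,459) and its outer corner at (119,476), so the bay centre is about (0.4845, 0.2162). The TCP is 2 mm short of that in y.

>>> play_rows:
  motion:
    - [0.4, 2, 0, 0, 0, 0, 50]
    - [0, 0, 30, 0, 0, 0, 50]
    - [0, 0, 40, 0, 0, 0, 50]
    - [0, 0, 35, 0, 0, 0, 50]
    - [0, 0, 20, 0, 0, 0, 50]
    - [0, 0, 12, 0, 0, 0, 50]
    - [0, 0, 8, 0, 0, 0, 50]
    - [0, 0, 4, 0, 0, 0, 50]
    - [0, 0, 0, 0, 0, 0, 50]
    - [0, 0, 0, 0, 0, 0, 50]

```text
time: 9.45
ee_pos: [0.4848, 0.2178, 0.0869]
ee_rot: [3.141, 0.001, 2.933]
ft_force: [0.4, -0.1, -3.5]
opening: 0.667
grasp_force: 44.3
```

>>> play_rows:
  motion:
    - [0, -1, 3, 0, 0, 0, 50]
    - [0, 0, 1.5, 0, 0, 0, 50]
    - [0, 0, 1.5, 0, 0, 0, 50]
    - [0, 0, 1, 0, 0, 0, 50]
    - [0, 0, 0.7, 0, 0, 0, 50]
    - [0, 0, 0, 0, 0, 0, 50]
    - [0, 0, 0, 0, 0, 0, 50]

```text
time: 10.32
ee_pos: [0.4843, 0.2165, 0.0794]
ee_rot: [-3.141, 0.001, 2.933]
ft_force: [-3.0, -2.5, 6.6]
opening: 0.671
grasp_force: 45.3
```

>>> play_rows:
  motion:
    - [0, 0, 0, 0, 0, 0, 60]
    - [0, 0, 0, 0, 0, 0, 65]
    - [0, 0, 0, 0, 0, 0, 72]
    - [0, 0, 0, 0, 0, 0, 80]
    - [0, 0, 0, 0, 0, 0, 85]
    - [0, 0, 0, 0, 0, 0, 85]
    - [0, 0, 0, 0, 0, 0, 85]
    - [0, 0, -20, 0, 0, 0, 85]
    - [0, 0, -35, 0, 0, 0, 85]
    - [0, 0, -35, 0, 0, 0, 85]
    - [0, 0, -30, 0, 0, 0, 85]
    - [0, 0, 0, 0, 0, 0, 85]
    - [0, 0, 0, 0, 0, 0, 85]

```text
time: 11.95
ee_pos: [0.484, 0.2163, 0.1989]
ee_rot: [-3.141, 0.0, 2.933]
ft_force: [0.3, -0.1, -0.4]
opening: 0.995
grasp_force: 0.0
```

```bash
python3 - <<'E'
from h import *
o,im,P,u,v=wcloud();print(o['ee_pos'],o['ee_rot'])
def circ(g,z,r,zt=.004):
    m=(abs(P[:,2]-z)<zt)&(np.hypot(P[:,0]-g[0],P[:,1]-g[1])<r);Q=P[m]
    print(m.sum(),Q.mean(0),cv2.minEnclosingCircle(Q[:,:2].astype(np.float32)),np.median(Q[:,2]))
circ((.4845,.2162),.118,.04);circ((.564,.196),.118,.04);circ((.473,.005),.113,.02,.006)
s,d=shot('scene')
cv2.imwrite('pics/b.png',np.hstack([cv2.resize(im[:,:,::-1],(400,300)),cv2.resize(s[120:300,180:420,::-1],(400,300))]))
E
```

```text
[0.48403501 0.21633002 0.19885583] [-3.14134195e+00  4.39060663e-04  2.93314140e+00]
4147 [0.48331101 0.21624461 0.1187137 ] ((0.4847395122051239, 0.2160750925540924), 0.028989039361476898) 0.11883755694143502
3279 [0.56010232 0.19724814 0.11856667] ((0.5624226927757263, 0.19736936688423157), 0.02934623323380947) 0.11878039356763909
133 [0.47295723 0.0118984  0.11034056] ((0.472458153963089, 0.009235617704689503), 0.00789515022188425) 0.11041237379134078
```

View pics/b.png

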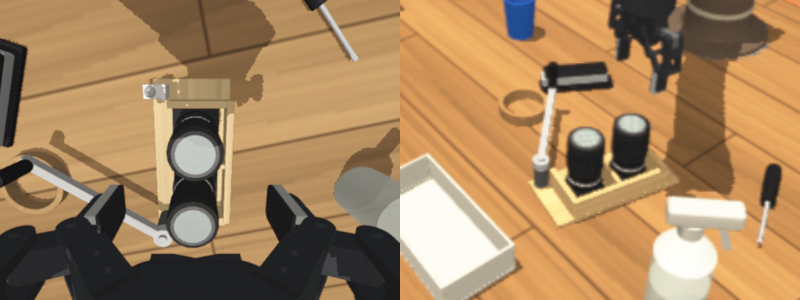

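The lens stands well centred at (0.4847, 0.2161) and both lenses are upright. Next is the keeper.

>>> play_rows:
  motion:
    - [0, 0, -20, 0, 0, -10, 85]
    - [0, 0, 0, 0, 0, -10, 85]
    - [0, 0, 0, 0, 0, -10, 85]
    - [0, 0, 0, 0, 0, -10, 85]
    - [0, 0, 0, 0, 0, 0, 70]
    - [21.6, -36, 0, 0, 0, 0, 50]
    - [21.6, -36, 0, 0, 0, 0, 50]
    - [21.6, -36, 0, 0, 0, 0, 50]
    - [21.6, -36, 0, 0, 0, 0, 50]
    - [21.6, -36, 0, 0, 0, 0, 50]
    - [0, 0, 0, 0, 0, 0, 50]
    - [0, 0, 0, 0, 0, 0, 50]

```text
time: 13.55
ee_pos: [0.4735, 0.0075, 0.2185]
ee_rot: [3.141, 0.0, -2.654]
ft_force: [0.0, 0.5, 0.4]
opening: 0.585
grasp_force: 0.0
```

```bash
python3 - <<'E'
from h import *
o,im,P,u,v=wcloud();print(o['ee_pos'],o['ee_rot'],o['opening'],o['qpos'])
m=(P[:,2]>.109)&(P[:,2]<.117)&(np.hypot(P[:,0]-.473,P[:,1]-.007)<.025);Q=P[m]
print(m.sum(),Q.mean(0),cv2.minEnclosingCircle(Q[:,:2].astype(np.float32)))
m=(P[:,2]>.055)&(P[:,2]<.067)&(np.hypot(P[:,0]-.6115,P[:,1]-.147)<.19);Q=P[m];print(m.sum())
print(cv2.fitLine(Q[:,:2].astype(np.float32),cv2.DIST_HUBER,0,.01,.01).ravel(),Q[:,:2].min(0),Q[:,:2].max(0))
cv2.imwrite('pics/g.png',im[:,:,::-1])
E
```

```text
[0.47348806 0.00752412 0.21851665] [ 3.14103264e+00  2.12737526e-04 -2.65429690e+00] 0.5846401296174967 [ 0.72698428  0.31531425 -1.00735371  1.91940398  0.30292073  1.06949776
  1.65173358]
338 [0.47085215 0.00452183 0.11266362] ((0.4711986482143402, 0.004753653425723314), 0.008898724801838398)
1913
[0.69217855 0.7217263  0.5316316  0.0673549 ] [0.42633293 0.01778308] [0.61229283 0.21745701]
```

View pics/g.png

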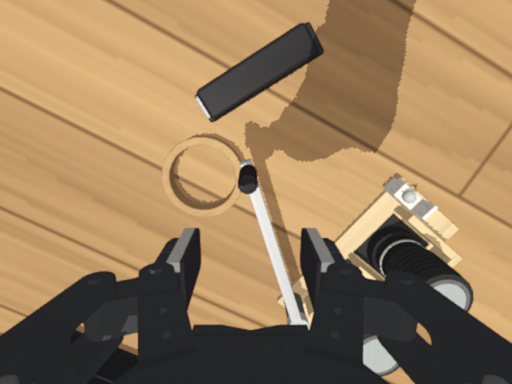

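The grip top is at pixel (248,178), which works out to (0.4712, 0.0048). I'll straddle it with the fingers aligned to the bar.

>>> play_rows:
  motion:
    - [0, 0, 0, 0, 0, -8.5, 45]
    - [3.5, 0, 0, 0, 0, -8.5, 45]
    - [0, 0, 0, 0, 0, 0, 45]
    - [0, 0, 35, 0, 0, 0, 45]
    - [0, 0, 35, 0, 0, 0, 45]
    - [0, 0, 30, 0, 0, 0, 45]
    - [0, 0, 25, 0, 0, 0, 45]
    - [0, 0, 12, 0, 0, 0, 45]
    - [0, 0, 7, 0, 0, 0, 45]
    - [0, 0, 0, 0, 0, 0, 36]
    - [0, 0, 0, 0, 0, 0, 28]
    - [0, 0, 0, 0, 0, 0, 26]
    - [0, 0, 0, 0, 0, 0, 26]
  newtons: 20

```text
time: 15.22
ee_pos: [0.4709, 0.0047, 0.0749]
ee_rot: [-3.141, 0.0, -2.356]
ft_force: [0.1, 0.2, -0.1]
opening: 0.306
grasp_force: 0.0
```

>>> play_rows:
  motion:
    - [0, 5, 0, 0, 0, 1.4, 26]
    - [-0.24, 9.7, 0, 0, 0, 2.85, 26]
    - [-0.24, 9.7, 0, 0, 0, 2.85, 26]
    - [-0.24, 9.7, 0, 0, 0, 2.85, 26]
    - [-0.24, 9.7, 0, 0, 0, 2.85, 26]
    - [-0.24, 9.7, 0, 0, 0, 2.85, 26]
    - [-0.24, 9.7, 0, 0, 0, 2.85, 26]
    - [-0.24, 9.7, 0, 0, 0, 2.85, 26]
    - [-0.24, 9.7, 0, 0, 0, 2.85, 26]
    - [-0.24, 9.7, 0, 0, 0, 2.85, 26]
    - [0, 0, 0, 0, 0, 0, 26]

```text
time: 16.6
ee_pos: [0.4225, 0.0835, 0.0747]
ee_rot: [-3.142, 0.0, -2.826]
ft_force: [-0.1, -0.2, -0.1]
opening: 0.303
grasp_force: 0.0
```

>>> play_rows:
  motion:
    - [-0.24, 9.7, 0, 0, 0, 2.85, 26]
    - [-0.24, 9.7, 0, 0, 0, 2.85, 26]
    - [-0.24, 9.7, 0, 0, 0, 2.85, 26]
    - [-0.24, 9.7, 0, 0, 0, 2.85, 26]
    - [-0.24, 9.7, 0, 0, 0, 2.85, 26]
    - [-0.24, 9.7, 0, 0, 0, 2.85, 26]
    - [-0.24, 9.7, 0, 0, 0, 2.85, 26]
    - [-0.24, 9.7, 0, 0, 0, 2.85, 26]
    - [0, 0, 0, 0, 0, 0, 26]

```text
time: 17.73
ee_pos: [0.414, 0.1597, 0.0746]
ee_rot: [3.141, 0.0, 3.06]
ft_force: [0.2, -0.1, 0.1]
opening: 0.308
grasp_force: 0.0
```

```bash
python3 - <<'E'
from h import *
im,d=shot('side');o=env.get_obs();print(o['ee_pos'],o['ft_force'])
s,_=shot('scene')
cv2.imwrite('pics/c.png',np.hstack([cv2.resize(im[140:320,150:390,::-1],(400,300)),cv2.resize(s[120:300,180:420,::-1],(400,300))]))
E
```

```text
[0.4139162  0.15911939 0.07454201] [-0.37176364 -0.23981384  0.18340081]
```

View pics/c.png

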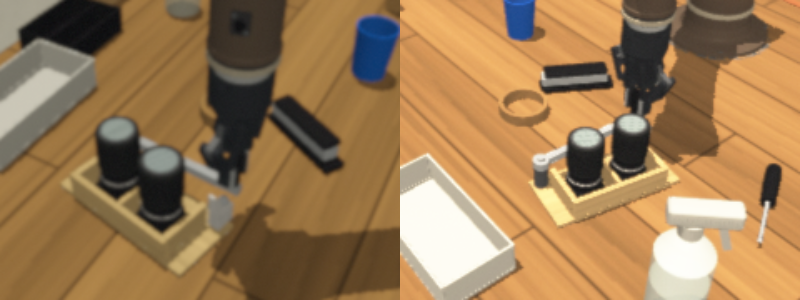

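>>> play_rows:
  motion:
    - [-0.2, 6, 0, 0, 0, 1.8, 26]
    - [-0.2, 6, 0, 0, 0, 1.8, 26]
    - [0, 6, 0, 0, 0, 1.8, 26]
    - [0, 5, 0, 0, 0, 1.5, 26]
    - [0, 3, 0, 0, 0, 0, 26]
    - [0, 2, 0, 0, 0, 0, 26]
    - [0, 0, 0, 0, 0, 0, 26]

```text
time: 18.7
ee_pos: [0.4185, 0.1878, 0.0747]
ee_rot: [3.14, 0.0, 2.939]
ft_force: [-0.3, 0.2, 0.2]
opening: 0.303
grasp_force: 0.0
```

>>> play_rows:
  motion:
    - [0, 1.5, 0, 0, 0, 0, 26]
    - [0, 1.5, 0, 0, 0, 0, 26]
    - [0, 0, 0, 0, 0, 0, 26]

```text
time: 19.08
ee_pos: [0.4186, 0.1886, 0.0745]
ee_rot: [-3.139, -0.0, 2.937]
ft_force: [-1.1, -5.7, 3.7]
opening: 0.305
grasp_force: 2.7
```

```bash
python3 - <<'E'
from h import *
im,d=shot('side');P,u,v,c=cloud('side')
m=(P[:,2]>.052)&(P[:,2]<.0625)&(P[:,0]>.43)&(P[:,0]<.6)&(P[:,1]<.18)&(P[:,1]>.09);Q=P[m];print(m.sum())
if m.sum()>10:
    l=cv2.fitLine(Q[:,:2].astype(np.float32),cv2.DIST_HUBER,0,.01,.01).ravel();print(l,np.degrees(np.arctan2(-l[1],-l[0])) if l[0]>0 else np.degrees(np.arctan2(l[1],l[0])))
E
```

```text
10
```

>>> play_rows:
  motion:
    - [0, 2, 0, 0, 0, 0, 26]
    - [0, 2, 0, 0, 0, 0, 26]
    - [0, 0, 0, 0, 0, 0, 26]

```text
time: 19.5
ee_pos: [0.4186, 0.1888, 0.0742]
ee_rot: [-3.132, -0.001, 2.935]
ft_force: [-3.5, -16.0, 12.0]
opening: 0.301
grasp_force: 8.2
```

>>> play_rows:
  motion:
    - [0, -4, 0, 0, 0, 0, 30]
    - [0, -3.5, 0, 0, 0, 0, 40]
    - [0, 0, 0, 0, 0, 0, 45]
    - [0, 0, 0, 0, 0, 0, 45]
    - [0, 0, -20, 0, 0, 0, 45]
    - [0, 0, -40, 0, 0, 0, 45]
    - [0, 0, -50, 0, 0, 0, 45]
    - [0, -30, -40, 0, 0, 0, 45]
    - [0, -50, 0, 0, 0, 0, 45]
    - [0, -50, 0, 0, 0, 0, 45]
    - [0, 0, 0, 0, 0, 0, 45]
    - [0, 0, 0, 0, 0, 0, 45]

```text
time: 21.0
ee_pos: [0.3921, 0.0596, 0.2248]
ee_rot: [3.141, 0.001, 2.937]
ft_force: [-0.0, 1.2, 0.6]
opening: 0.529
grasp_force: 0.0
```

```bash
python3 - <<'E'
from h import *
o=env.get_obs();print(o['ee_pos'],o['ft_force'])
im,d=shot('side');s,_=shot('scene')
P=np.vstack([cloud(n)[0] for n in('side','scene')])
w=wcloud();P=np.vstack([P,w[2]])
m=(P[:,2]>.107)&(P[:,2]<.116)&(np.hypot(P[:,0]-.418,P[:,1]-.184)<.03);Q=P[m];print(m.sum(),Q.mean(0),cv2.minEnclosingCircle(Q[:,:2].astype(np.float32)))
m=(P[:,2]>.058)&(P[:,2]<.066)&(P[:,0]>.43)&(P[:,0]<.585)&(P[:,1]<.185)&(P[:,1]>.12);Q=P[m]
l=cv2.fitLine(Q[:,:2].astype(np.float32),cv2.DIST_HUBER,0,.01,.01).ravel();print(m.sum(),l,np.degrees(np.arctan(l[1]/l[0])))
cv2.imwrite('pics/d.png',np.hstack([cv2.resize(im[140:320,150:390,::-1],(400,300)),cv2.resize(s[120:300,180:420,::-1],(400,300))]))
E
```

```text
[0.39209738 0.05963036 0.22482405] [-0.0069563   1.19239836  0.57837377]
454 [0.41697032 0.18404952 0.11221907] ((0.41787534952163696, 0.1857413649559021), 0.01052776537835598)
1275 [ 0.97933114 -0.2022635   0.4818626   0.17044286] -11.6693535
```

View pics/d.png

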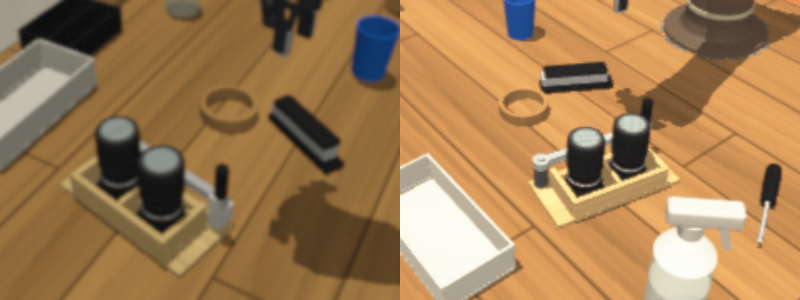

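The bar lies parallel to the carrier (−11.67° against about −11.7°), so it is home. Both lenses stand upright and the robot is clear of everything.

```bash
python3 -c "
from workcell import env
print(env.close_job())"
```

```text
the job is handed in; nothing more can be done
None
```

The lens stands upright in the free, catch-side bay, and the keeper bar is home against its stop. The arm is clear of everything and the job is handed in after about 21 s of robot time; no verdict came back.

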